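# Refill the tealight tube

## Task

Refill the leaning tealight tube: put both tealights into it, one on top of the other, wick side up, then take the wooden pusher out of its cup and with it pack them down the tube until the sliding disc under them is at the very bottom, pressing firmly for a moment. Put the pusher back upright in its cup, foot down, let go, and leave the spice jar, the garlic and the pepper mill undisturbed.

Things in the scene. Friction and masses are not known exactly. Their poses are not given: they have to be found in the camera images.
- tealight_a: one of two identical tealights: a round silvery cup of wax with a short wick in its top, 38 mm across, 15 mm high, 14 g, standing wick up on the worktop. Origin: centre of its underside; z points out of the wick side. Its sides can be gripped at any yaw.
- tealight_b: the other tealight, the same in every way.
- tube: fixed tube leaning 30 degrees from vertical, its mouth up and towards the robot, between two wooden cheeks (65 mm wide over them) on a foot plate. Origin: centre of the bore's floor, 36 mm above the worktop; z runs up the bore, y is level, +x is the upper side, -x the underside, towards the robot. Bore 41 mm across, wall 3 mm, translucent, all round up to z = 90 mm.
- tube_mouth (a point): centre of the tube's mouth, on its axis at z = 90 mm; axes as the tube's. From here to z = 125 mm only the metal underside goes on, as a chute 50 degrees to either side of -x, open above and at both y sides, so fingers gripping a tealight across y have room. A tealight let go here along the axis slides down onto the disc.
- follower (a joint): the sliding disc in the tube on which the tealights rest: 0 at the start with its top at z = 70 mm of the tube, 0.060 m when fully at the bottom with its top at z = 10 mm. It stays where it is left; a brake holds it, so that moving it takes a push of about 4 N along the tube; at the bottom it stops dead, and 10 to 15 N there is a firm press.
- pusher: wooden pusher, 166 mm long, 75 to 155 g, standing in its cup. Origin: centre of the flat underside of its foot; z runs up its length. Foot 34 mm across and 16 mm high, round shaft 24 mm across, and at the top, from z = 110 to 166 mm, a square handle 24 x 24 mm whose flat sides face its x and y axes. Centre of mass at about z = 80 mm; its top stands 172 mm above the worktop.
- cup: fixed white ceramic cup, 60 mm across and 45 mm high, in which the pusher stands. Origin: centre of its underside, on the worktop; its inner floor is 6 mm above it; opening about 49 mm across.
- spice_jar: bystander: spice jar with a red cap, 45 mm across, 106 mm high, standing behind the tube on its left. Origin: centre of its underside.
- garlic: bystander: head of garlic, 46 mm across and high, on the worktop on the right near the robot. Origin: centre of its underside.
- mill: bystander: clear pepper mill with a grey cap, 44 mm across, 90 mm high, to the left of the cup. Origin: centre of its underside.

How it is judged:
By the outcome, as a careful person would: the job done as asked, in the order asked, and still so for the second after the job is handed in, with the robot touching nothing.
It also fails if it takes over 72 s, if anything falls off the work surface, if the arm or the gripper's body presses on something with over 40 N, if the wrist force passes 120 N, or if a joint passes its speed limit or range.

## Robot

A 6-joint arm with a two-finger parallel gripper is mounted at the origin on a cart in front of the work surface, level with it; the furniture and walls round the work are solid. World frame = base frame: x ahead of the robot, y to its left, z up, the work surface at z = 0. Lengths are in mm, angles in rad, forces in N, time in s.
With the tool pointing down it reaches from about 325 to 850 mm from the base axis. Payload 4.4 kg.
Tool frame: the origin (TCP) lies on the centre line of the jaws, within the pads' length; the fingertips stand 8 mm ahead of it and the grasp point (between the pads) lies 11 mm behind it (bot.nose_length is the distance from the TCP to the fingertips, in mm); z points along the fingers, y is the line along which they close (so a half turn about z gives the same grasp; the last joint's range is limited). The gripper opens to 94 mm and grips with 3 to 60 N. Pads are 16 mm wide; open, the fingers measure 119 mm over their backs; the gripper's body (75 mm by 177 mm) begins 78 mm behind the grasp point.
Start: joints at [1.135, 0.207, 1.542, -0, 1.393, -0.15], TCP at [162.117, 551.675, 213.447] pointing down, gripper open.
Joint ranges: [-2.73, 2.73], [-0.86, 2.22], [0.23, 2.46], [-1.11, 4.25], [0.08, 2.63], [-2.82, 2.82]. Speed limits (rad/s): [2.79, 2.79, 3.14, 3.14, 3.14, 3.14].

## Interface

Orientations are given as a rotation vector (axis times angle).
In Python, from bench import bot gives the robot as it stands.
- The arm moves only by the tool jog_arm, called after ">>>" as name(argument=value, ...) on one line, values as JSON. Schema: {"type":"object","properties":{"increments":{"type":"array","items":{"type":"array","prefixItems":[{"type":"array","items":{"type":"number"},"minItems":3,"maxItems":3},{"type":"number"},{"type":"number"}],"minItems":3,"maxItems":3},"minItems":1,"maxItems":20},"grip_force":{"type":"number"},"only":{"type":"string"},"quiet":{"type":"boolean"},"lines":{"type":"string"}},"required":["increments"],"additionalProperties":false}. increments is a list of rows, 1 to 20 of them, each written [[dx, dy, dz], turn, opening]: dx, dy, dz in mm, then a turn about the tool's z in rad, then the finger opening in mm; each row is the pose to reach, as a shift and turn from the pose commanded when the call began, along the tool's axes at that moment; what a row does not reach only later rows make up. A row lasts 1/12 s, in which the tool goes at most 41.7 mm and 0.125 rad, less where a joint would pass 70% of its speed; a pose out of reach is approached as far as the arm can. The fingers move at their own pace and stop on an object; grip_force is the grip in N (left out, the last holds). Time passes only in rows, so rows that do not move let the fingers close. The tool returns the time, the measured TCP pose, the force, the opening and the grip force at its end. only (a regular expression) keeps the lines of the reply that match it, lines (a string "A,B") keeps lines A to B, and quiet returns only ok. Input that does not fit is refused with a message, and nothing moves.
- bot.get_obs(): the state, without advancing time (a new reading comes with each control period).
- bot.capture(name): name is "side" or "top" or "wrist"; returns a dict with "color" (384x512x3 uint8, red, green, blue), "K" (3x3 intrinsics, pixels), "R" (3x3) and "t" (3): a world point X has camera coordinates R X + t. Camera axes: x right, y down, z forward; pixel columns grow to the right and rows downward; lengths in mm; the calibration is good to about 2 mm. A picture is of the moment at which its call begins. There is no depth.
- bot.finish_job(): hands the job in; it is judged then, once.
The state is a dict: "t": time; "joints": joint angles; "joint_velocities": joint speeds; "tau": joint torques, N m; "position": TCP position; "ee_rot": TCP orientation; "ft_force": force on the tool from outside, world axes, zero at the start; "ft_torque": the same for the moment, N m; "gripper_width": finger opening in mm; "grip_force": force on a finger pad.
Only numpy, scipy, OpenCV 4.12 (cv2) and the standard library are available. Lean on these libraries where they do the work, as an engineer would, in place of code of your own. Each camera call takes 0.05 s, during which the arm holds its last target. There are 200 camera calls.

## Working session

There is one attempt and no reset: what is moved stays moved. The work goes in short steps, Python scripts to look and compute and a tool call to move; the robot and the scene stay as the last step left them, time stands still between calls to the robot, and variables do not carry over. Pictures are saved under pics/ and viewed, at most 10 in all, crops included, and the job is handed in when it is done.

```bash
ls; mkdir -p pics; python3 - <<'E'
from bench import bot
import cv2,numpy as np
o=bot.get_obs();print(o)
for n in("side","top"):
    c=bot.capture(n);cv2.imwrite(f"pics/{n}0.png",c["color"][:,:,::-1]);print(n,c["K"],c["R"],c["t"])
    np.savez(f"pics/{n}0.npz",**c)
E
```

```text
bench.py
pics
{'t': 0.0, 'joints': array([ 1.13447624e+00,  2.07431142e-01,  1.54293479e+00,  1.36194180e-05,
        1.39351992e+00, -1.50514591e-01]), 'joint_velocities': array([-7.98523751e-04,  4.28422723e-04,  1.65536488e-03,  4.14011600e-05,
       -9.01362236e-04,  3.35540207e-04]), 'tau': array([ 1.42352994e-03, -3.70889390e+01, -2.81414151e+01,  6.99733081e-02,
        3.61874246e-02, -1.57368063e-04]), 'position': array([161.78593341, 550.94464441, 212.29358175]), 'ee_rot': array([-0.447323  , -3.10889807,  0.00344136]), 'ft_force': array([-0.27126887,  0.2802043 , -0.26874847]), 'ft_torque': array([ 0.03899826, -0.00784267,  0.02477711]), 'grip_force': 0.0, 'gripper_width': 94.27453646645345}
side [[387.48814661   0.         253.99785785]
 [  0.         387.48814661 190.74749066]
 [  0.           0.           1.        ]] [[-9.99968949e-01  6.21348845e-03  4.84708938e-03]
 [-7.62702778e-04  5.35880463e-01 -8.44293520e-01]
 [-7.84346853e-03 -8.44271001e-01 -5.35859084e-01]] [ 548.90188989   82.64069236 1322.28486503]
top [[354.45704015   0.         255.19785281]
 [  0.         354.45704015 190.4156799 ]
 [  0.           0.           1.        ]] [[-0.02547728 -0.99960448 -0.01190741]
 [-0.98170607  0.02726582 -0.18844034]
 [ 0.18869047  0.00688863 -0.98201245]] [ 65.35142661 537.30780708 991.72483944]
```
Only 5 DOF: dx,dy,dz, turn about tool's z. Tool pointing down stays pointing down?? Turn about tool z only. So tool always points down... The tube leans 30deg. Hmm; "turn about the tool's z" — the tool stays vertical. Then inserting the pusher tilted 30°... Grip on the pusher can rotate in grasp? Pusher gripped on handle with pads: gripping across y with pads, pusher could pivot about y axis (pad axis) compliance. Tealights: grip across y, level, then release at mouth: falls onto the chute tilted... Interesting. The tealight gripped across y at its side; could tilt by pushing against the chute. Hmm. Or does the initial pose tilt? ee_rot = (-0.447,-3.109,0.003): norm 3.1409 → pointing down. So tool down.

View pics/side0.png

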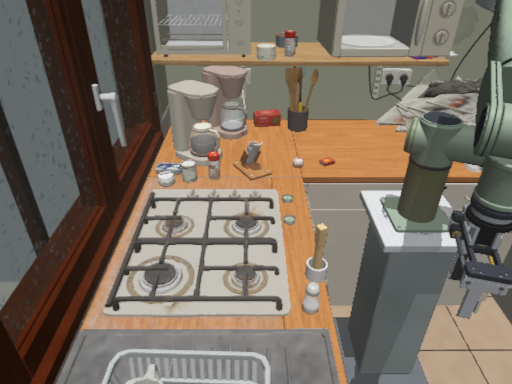

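View pics/top0.png

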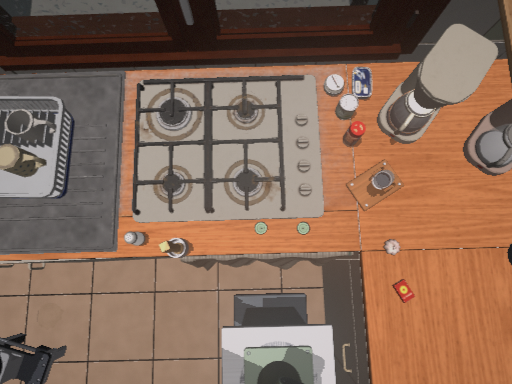

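Side view: tube near (253,155), tealights (287,198) and (289,219), cup (317,270) and mill (311,298). Top view: tealights (261,228) and (303,228), tube (380,182) on a yawed foot plate, cup (176,248). I'll zoom in on these.

```bash
cat > h.py <<'E'
import numpy as np
def load(n): return dict(np.load(n))
def ray(c,u,v):
    d=c["R"].T@np.linalg.solve(c["K"],[u,v,1.]); return -c["R"].T@c["t"],d
def onz(c,u,v,z):
    o,d=ray(c,u,v); return o+d*(z-o[2])/d[2]
def proj(c,X):
    p=c["K"]@(c["R"]@np.asarray(X,float)+c["t"]); return p[:2]/p[2]
E
python3 - <<'E'
import cv2,numpy as np
from h import *
t=load("pics/top0.npz");s=load("pics/side0.npz")
def crop(c,u,v,w,h,W,H): return cv2.resize(c["color"][v:v+h,u:u+w,::-1],(W,H),interpolation=cv2.INTER_CUBIC)
A=crop(t,340,145,80,60,400,300);B=crop(s,225,130,60,60,400,300)
B=crop(s,225,130,60,45,400,300)
C=crop(t,120,210,80,60,400,300);D=crop(t,245,205,80,60,400,300)
cv2.imwrite("pics/z0.png",np.vstack([np.hstack([A,B]),np.hstack([C,D])]))
for n,u,v,z in[("ta",261,228,15),("tb",303,228,15),("mill",134,238,90),("garlic",391,247,30),("tube",380,182,110)]: print(n,onz(t,u,v,z))
E
```

```text
ta [431.12676542  36.87515149  15.        ]
tb [427.81025018 -88.32361602  15.        ]
mill [406.49333981 390.09883666  90.        ]
garlic [ 364.86676232 -338.58875835   30.        ]
tube [ 541.77159208 -296.29989862  110.        ]
```

View pics/z0.png

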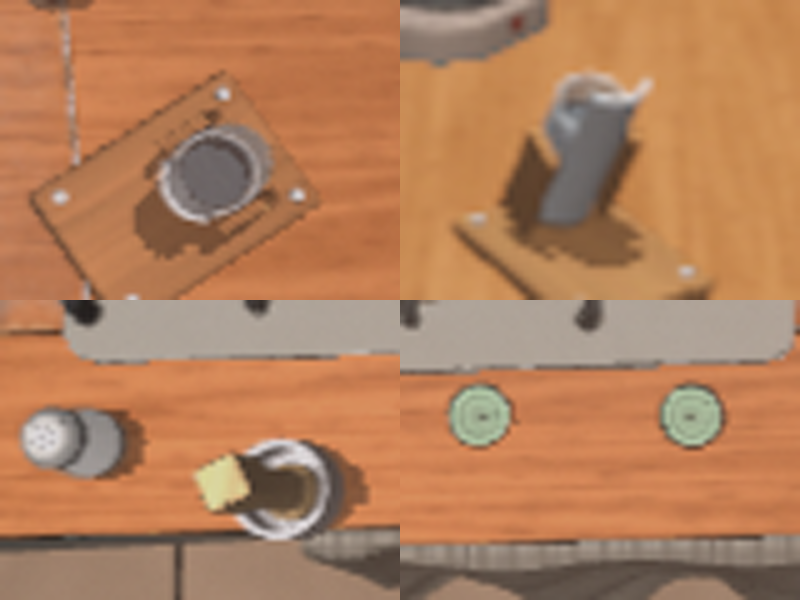

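Zoom: the long edges of the tube's plate run from about (346,184) to (385,159) in the top view, and the mouth leans to lower-left. The tealights and cup are clear.

```bash
cat >> h.py <<'E'
from scipy.spatial.transform import Rotation as Rn
def plan(o,target,yvec=None):
    """shift in tool axes to reach world target; turn to bring tool y to +-yvec"""
    R=Rn.from_rotvec(o["ee_rot"]).as_matrix(); d=R.T@(np.array(target)-o["position"]); a=0
    if yvec is not None:
        q=R.T@np.array(yvec); a=np.arctan2(-q[0],q[1]); a=(a+np.pi/2)%np.pi-np.pi/2
    return np.round(d,1),round(a,3)
E
python3 - <<'E'
from h import *
from bench import bot
t=load("pics/top0.npz")
P=[onz(t,340+u/5-.4,145+v/5-.4,10)for u,v in((30,197),(226,72),(320,198),(60,197),(223,94),(297,195))];print(np.round(P,1))
L=P[0]-P[1];S=P[2]-P[1];print(np.degrees(np.arctan2(L[1],L[0])),np.degrees(np.arctan2(S[1],S[0])))
L=P[3]-P[4];S=P[5]-P[4];print(np.degrees(np.arctan2(L[1],L[0])),np.degrees(np.arctan2(S[1],S[0])))
for n,u,v in(("a",480,416),("b",691,416)):print(n,onz(t,245+(u-400)/5-.4,205+(v-300)/5-.4,15))
print("cup",onz(t,120+287/5-.4,210+(490-300)/5-.4,45),"top",onz(t,120+222/5-.4,210+(484-300)/5-.4,172))
o=bot.get_obs();print(Rn.from_rotvec(o["ee_rot"]).as_matrix().round(2))
a=np.radians(215); print(plan(o,[431,37,100],[np.cos(a),np.sin(a),0]))
E
```

```text
[[ 559.1 -226.    10. ]
 [ 634.8 -353.    10. ]
 [ 553.6 -402.7   10. ]
 [ 558.6 -244.4   10. ]
 [ 620.8 -349.8   10. ]
 [ 555.8 -388.9   10. ]]
120.80299896185802 -148.5573644111315
120.52498160543473 -148.99097603029784
a [431.75430486  38.05231465  15.        ]
b [428.42073476 -87.75847154  15.        ]
cup [378.69923274 280.50737848  45.        ] top [378.02978762 284.34327771 172.        ]
[[-0.96  0.28 -0.  ]
 [ 0.28  0.96 -0.  ]
 [ 0.   -0.   -1.  ]]
(array([-403.2, -417.1,  113.1]), np.float64(0.674))
```

>>> jog_arm(increments=[[[-403,-417,0],0.744,70],[[-403,-417,0],0.744,70],[[-403,-417,0],0.744,70],[[-403,-417,0],0.744,70],[[-403,-417,0],0.744,70],[[-403,-417,0],0.744,70],[[-403,-417,0],0.744,70],[[-403,-417,0],0.744,70],[[-403,-417,0],0.744,70],[[-403,-417,0],0.744,70],[[-403,-417,0],0.744,70],[[-403,-417,0],0.744,70],[[-403,-417,0],0.744,70],[[-403,-417,0],0.744,70],[[-403,-417,80],0.744,70],[[-403,-417,100],0.744,70],[[-403,-417,100],0.744,70]], grip_force=6)

```text
t: 1.52
position: [427.4, 37.3, 108.6]
ee_rot: [-1.547, -2.726, 0.005]
ft_force: [-1.3, 0.8, -1.2]
gripper_width: 69.8
grip_force: 0.0
```

```bash
python3 - <<'E'
from h import *
from bench import bot
import cv2
w=bot.capture("wrist");np.savez("pics/w1.npz",**w);cv2.imwrite("pics/w1.png",w["color"][:,:,::-1])
print(np.linalg.norm(w["R"].T@w["t"]+bot.get_obs()["position"]), w["K"][0,0])
g=cv2.cvtColor(w["color"],cv2.COLOR_RGB2HSV)
m=cv2.inRange(g,(45,30,90),(90,140,255));n,l,s,c=cv2.connectedComponentsWithStats(m)
for i in range(1,n):
    if s[i,4]>300: print(s[i],c[i],onz(w,*c[i],15))
o=bot.get_obs();print(o["position"],o["joints"].round(2))
E
```

```text
188.34278423247432 300.0384415031883
[ 241  171   38   36 1039] [259.62463908 188.32916266] [431.0416484   40.00680646  15.        ]
[425.44393148  37.85831983 106.70776995] [-0.11  0.02  1.99 -0.    1.15 -0.65]
```

View pics/w1.png

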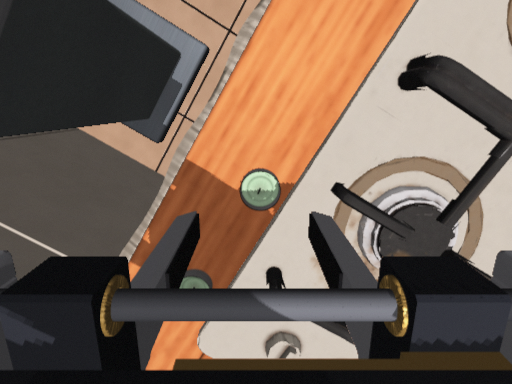

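Wrist view: tealight_a is at (260,188), about (431,39.5) in world coordinates. The top camera agrees within 2 mm.

>>> jog_arm(increments=[[[0,0,0],0,70],[[0,0,0],0,70],[[0,0,40],0,60],[[0,0,75],0,60],[[0,0,75],0,60]])

```text
t: 1.98
position: [427.6, 38.6, 35.2]
ee_rot: [-1.542, -2.728, 0.005]
ft_force: [-0.7, 0.6, 0.4]
gripper_width: 60.2
grip_force: 0.0
```

```bash
python3 - <<'E'
from h import *
from bench import bot
o=bot.get_obs();print(o["position"],o["joints"].round(2),o["ee_rot"]);print(plan(o,[431.3,39,13],[.857,.515,0]))
E
```

```text
[427.61911237  38.61252717  35.17617009] [-0.11  0.15  2.03 -0.    0.97 -0.65] [-1.54242278 -2.72814974  0.0051915 ]
(array([-1.7,  3.5, 22.1]), np.float64(0.001))
```

>>> jog_arm(increments=[[[-1,2,15],0,60],[[-1,2,22],0,60],[[-1,2,22],0,60],[[-1,2,22],0,30],[[-1,2,22],0,30],[[-1,2,22],0,30],[[-1,2,22],0,30],[[-1,2,22],0,30]], grip_force=8)

```text
t: 2.65
position: [434.3, 38.1, 17.5]
ee_rot: [1.546, 2.733, 0.001]
ft_force: [-0.1, -0.2, 4.8]
gripper_width: 36.8
grip_force: 8.0
```

>>> jog_arm(increments=[[[0,0,-40],0,30],[[0,0,-80],0,30],[[-40,-9,-120],0,30],[[-80,-18,-150],0,30],[[-115,-26,-180],0,30],[[-150,-35,-200],0,30],[[-300,-68,-215],0,30],[[-300,-68,-215],0,30],[[-300,-68,-215],0,30],[[-300,-68,-215],0,30],[[-300,-68,-215],0,30],[[-300,-68,-215],0,30],[[-300,-68,-215],0,30],[[-300,-68,-215],0,30]])

```text
t: 3.82
position: [528.9, -252.7, 230.7]
ee_rot: [-1.545, -2.733, -0.001]
ft_force: [-0.6, 0.5, 0.2]
gripper_width: 37.2
grip_force: 8.0
```

```bash
python3 - <<'E'
from h import *
from bench import bot
import cv2
w=bot.capture("wrist");np.savez("pics/w2.npz",**w);cv2.imwrite("pics/w2.png",w["color"][:,:,::-1])
o=bot.get_obs();print(o["position"],o["joints"].round(2),o["gripper_width"],o["grip_force"])
E
```

```text
[ 528.98348072 -252.28624689  230.788087  ] [-0.59  0.22  1.49  0.    1.43 -1.14] 37.01196186860323 7.999986718630794
```

View pics/w2.png

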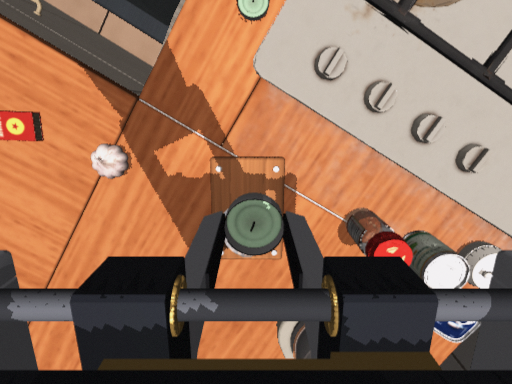

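Wrist view: the tealight is held level at (252,222). The plate spans (211–284, 157–258), and the fingers hide the tube itself. I'll check clearance before moving back for a view of it.

```bash
python3 - <<'E'
from h import *
t=load("pics/top0.npz")
for z in(0,200,320):
    print(z,[onz(t,u,v,z).round(0)[:2].tolist() for u,v in((380,120),(385,135),(415,142),(420,75),(412,95),(440,95))])
w=load("pics/w2.npz");print([onz(w,u,v,10).round(1).tolist() for u,v in((211,157),(284,157))])
E
```

```text
0 [[767.0, -354.0], [716.0, -365.0], [690.0, -457.0], [919.0, -498.0], [849.0, -465.0], [847.0, -555.0]]
200 [[688.0, -280.0], [647.0, -289.0], [626.0, -364.0], [812.0, -398.0], [755.0, -370.0], [753.0, -444.0]]
320 [[641.0, -235.0], [605.0, -243.0], [587.0, -308.0], [747.0, -337.0], [699.0, -313.0], [697.0, -377.0]]
[[476.3, -275.5, 10.0], [559.0, -225.8, 10.0]]
```

>>> jog_arm(increments=[[[-40,0,0],0,30],[[-75,0,0],0,30],[[-75,0,0],0,30],[[-75,0,0],0,30]])

```text
t: 4.2
position: [568.2, -317.5, 230.2]
ee_rot: [-1.545, -2.732, -0.001]
ft_force: [-0.3, -0.0, -1.6]
gripper_width: 36.9
grip_force: 8.0
```

```bash
python3 - <<'E'
from h import *
from bench import bot
import cv2
w=bot.capture("wrist");np.savez("pics/w3.npz",**w);cv2.imwrite("pics/w3.png",cv2.resize(w["color"][90:240,150:350,::-1],(800,600),interpolation=cv2.INTER_CUBIC))
o=bot.get_obs();print(o["position"],o["joints"].round(2),o["gripper_width"],o["grip_force"])
E
```

```text
[ 567.9683375  -316.70641079  230.69059127] [-0.64  0.35  1.32  0.    1.47 -1.18] 36.95952236746599 7.999937275304774
```

View pics/w3.png

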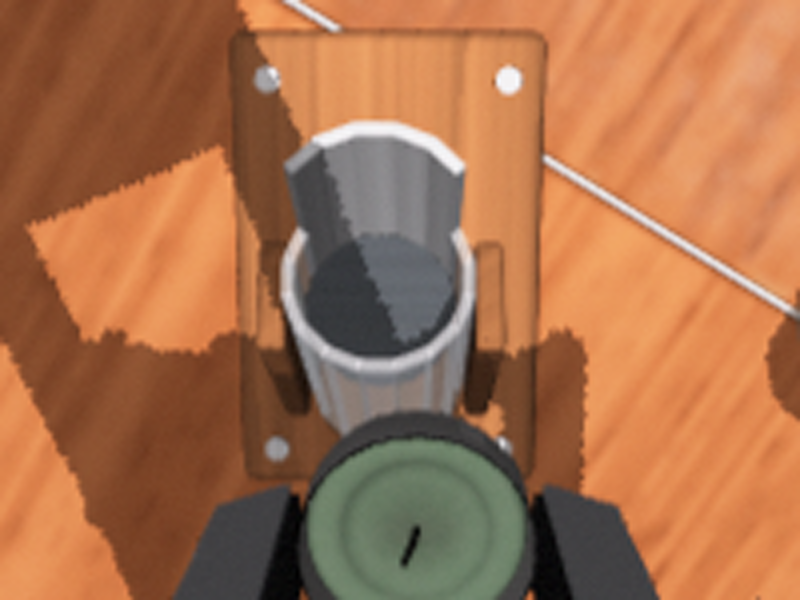

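Crop: chute tip at (384,122), upper rim of the mouth at outer (379,378) and inner (379,356), mouth sides at (283,275) and (474,275). The cheeks sit well below the mouth. I'll fit the tube pose to these.

```bash
cat >> h.py <<'E'
def tubeT(p):
    a=p[2]; l=np.array([np.cos(a),np.sin(a),0]); Z=l*.5+np.array([0,0,.8660254]); X=-l*.8660254+np.array([0,0,.5])
    return np.column_stack([X,np.cross(Z,X),Z]),np.array([p[0],p[1],36.])
def tw(p,q): R,t=tubeT(p); return R@np.array(q,float)+t
E
python3 - <<'E'
from h import *
from scipy.optimize import least_squares
w=load("pics/w3.npz");w["t"]=w["t"]
obs=[((23.5,0,90),379,378),((20.5,0,90),379,356),((-23.5,0,125),384,122),((0,-23.5,90),283,275),((0,23.5,90),474,275),((-15.1,18,125),466,168),((-15.1,-18,125),287,168)]
uv=np.array([[150+u/4-.375,90+v/4-.375]for _,u,v in obs])
f0=lambda p,s:(np.array([proj(w,tw(p,(q[0],s*q[1],q[2]))) for q,_,_ in obs])-uv).ravel()
for s in(1,-1):
    r=least_squares(f0,[545,-296,np.radians(121)],args=(s,),loss="soft_l1");print(s,r.cost,r.x[:2],np.degrees(r.x[2]));print(r.fun.reshape(-1,2).round(1).tolist())
    p=r.x
    if s==-1 or 1: print("mouth",tw(p,(0,0,90)))
t=load("pics/top0.npz")
print(proj(t,tw(p,(23.5,0,90))),proj(t,tw(p,(-23.5,0,125))))
E
```

```text
1 7.901366028381432 [ 570.88211548 -341.58383667] 119.6683612395867
[[-0.3, -1.3], [-0.2, 1.2], [-0.8, 0.7], [0.2, 0.6], [0.8, 1.7], [-0.9, -1.6], [2.6, -2.5]]
mouth [ 548.60806344 -302.48311282  113.942286  ]
-1 183.35717391882676 [ 571.05365995 -341.55015376] 119.38874056195654
[[0.0, -1.2], [0.1, 1.3], [-0.1, 0.8], [49.0, 1.9], [-47.1, 0.6], [-41.6, -2.6], [44.4, -1.4]]
mouth [ 548.97069573 -302.34119189  113.942286  ]
[390.02612014 174.42243615] [373.19192257 184.61849098]
```

```bash
python3 - <<'E'
from h import *
from bench import bot
w=load("pics/w3.npz");o=bot.get_obs();R=Rn.from_rotvec(o["ee_rot"]).as_matrix()
for dz in(-1,1):
    c=onz(w,150+415/4,90+527/4,o["position"][2]+dz);print("tealight centre in tool",(R.T@(c-o["position"])).round(1))
m=np.array([548.6,-302.5,113.9]);print(o["position"],plan(o,m,[.857,.515,0]))
E
```

```text
tealight centre in tool [ 4.3 -0.5  1. ]
tealight centre in tool [ 5.1 -0.5 -1. ]
[ 567.9683375  -316.70641079  230.69059127] (array([ 21.9,  -9.2, 116.8]), np.float64(0.001))
```

>>> jog_arm(increments=[[[17,-9,30],0,30],[[17,-9,60],0,30],[[17,-9,75],0,30],[[17,-9,80],0,30],[[17,-9,80],0,30],[[17,-9,80],0,30]])

```text
t: 4.75
position: [552.3, -307.8, 152.9]
ee_rot: [1.545, 2.734, -0.0]
ft_force: [-0.6, -0.6, 0.3]
gripper_width: 37.5
grip_force: 8.0
```

```bash
python3 - <<'E'
from h import *
from bench import bot
o=bot.get_obs();print(o["position"],o["ft_force"],plan(o,[548.6,-302.5,113.9]))
import cv2
w=bot.capture("wrist");np.savez("pics/w4.npz",**w);cv2.imwrite("pics/w4.png",cv2.resize(w["color"][90:240,150:350,::-1],(800,600),interpolation=cv2.INTER_CUBIC))
E
```

```text
[ 552.31854251 -307.75097139  152.87295815] [-0.60205184 -0.61668927  0.26833407] (array([ 6.5, -0.5, 39. ]), 0)
```

View pics/w4.png

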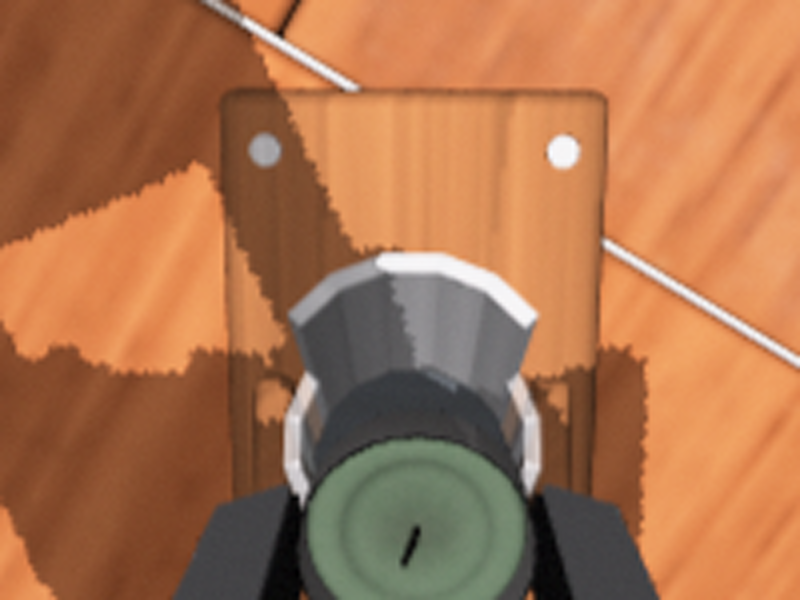

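Wrist crop: the tealight at x=415 px is laterally centred on the tube at 412 px, so I can press it on the upper rim to tilt it.

>>> jog_arm(increments=[[[2,0,8],0,30],[[2,0,12],0,30],[[2,0,16],0,30],[[2,0,20],0,30],[[2,0,22],0,30],[[2,0,22],0,30]], grip_force=6)

```text
t: 5.3
position: [550.6, -306.0, 129.0]
ee_rot: [-1.546, -2.733, -0.001]
ft_force: [-0.9, 2.9, 2.8]
gripper_width: 37.8
grip_force: 6.1
```

```bash
python3 - <<'E'
from h import *
from bench import bot
o=bot.get_obs();print(o["position"],plan(o,[548.6,-302.5,113.9]))
import cv2
w=bot.capture("wrist");np.savez("pics/w5.npz",**w);cv2.imwrite("pics/w5.png",cv2.resize(w["color"][90:240,150:350,::-1],(800,600),interpolation=cv2.INTER_CUBIC))
E
```

```text
[ 550.55460121 -305.991777    129.01610032] (array([ 4. ,  0.1, 15.1]), 0)
```

View pics/w5.png

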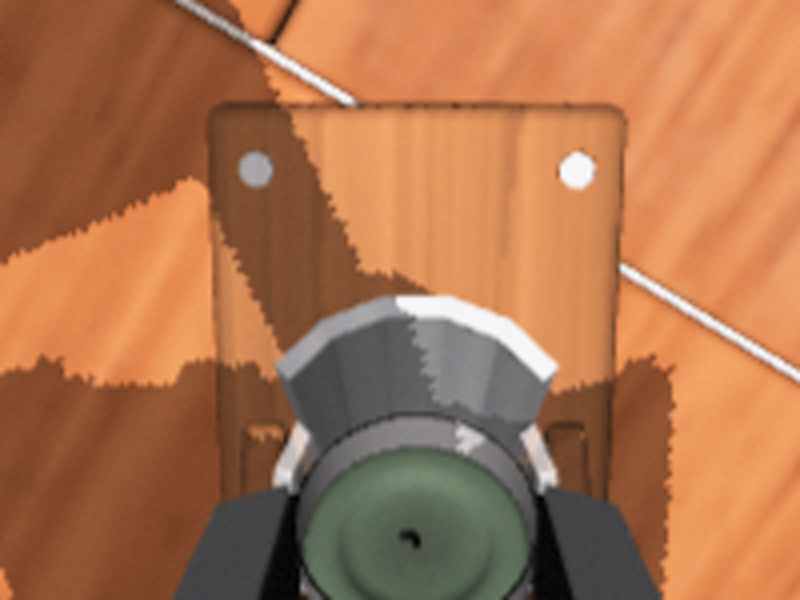

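Wrist crop: the tealight has tilted towards the camera. The wick points at it and less of the side wall shows (412–447 px, was 370–437). I'll shift it onto the axis and let go.

>>> jog_arm(increments=[[[3,0,1],0,30],[[3,0,1],0,30],[[3,0,1],0,46],[[3,0,1],0,46],[[3,0,1],0,46]])

```text
t: 5.77
position: [549.3, -304.5, 128.4]
ee_rot: [1.547, 2.734, -0.001]
ft_force: [0.4, -0.9, 0.4]
gripper_width: 46.0
grip_force: 0.0
```

>>> jog_arm(increments=[[[0,0,-30],0,50],[[0,0,-65],0,50],[[0,0,-65],0,50],[[-30,0,-70],0,50],[[-60,0,-70],0,50],[[-60,0,-70],0,50]])

```text
t: 6.27
position: [581.8, -360.1, 198.5]
ee_rot: [1.548, 2.729, -0.004]
ft_force: [-0.8, -0.8, -0.3]
gripper_width: 49.9
grip_force: 0.0
```

```bash
python3 - <<'E'
from h import *
from bench import bot
import cv2
o=bot.get_obs();print(o["position"])
w=bot.capture("wrist");np.savez("pics/w6.npz",**w);cv2.imwrite("pics/w6.png",cv2.resize(w["color"][90:240,150:350,::-1],(600,450),interpolation=cv2.INTER_CUBIC))
E
```

```text
[ 581.75917794 -360.06140826  198.50134091]
```

View pics/w6.png

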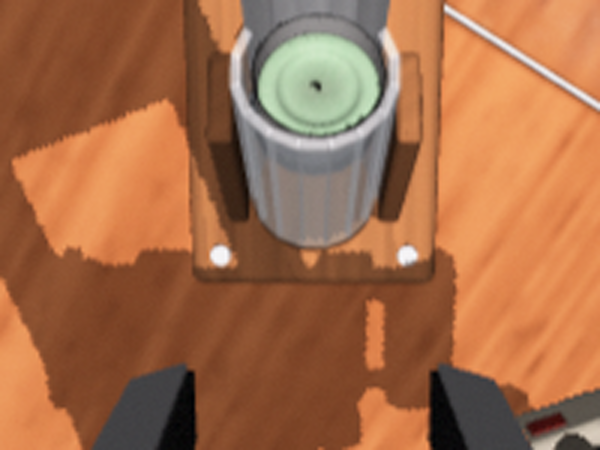

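Crop: the first tealight sits flat in the tube, wick up, at (318,85). On to tealight_b.

>>> jog_arm(increments=[[[313,9,0],0,60],[[313,9,0],0,60],[[313,9,0],0,60],[[313,9,0],0,60],[[313,9,0],0,60],[[313,9,0],0,60],[[313,9,60],0,60],[[313,9,88],0,60],[[313,9,88],0,60],[[313,9,88],0,60],[[313,9,88],0,60],[[313,9,88],0,60]])

```text
t: 7.32
position: [428.3, -83.5, 112.1]
ee_rot: [1.545, 2.731, 0.0]
ft_force: [0.4, -0.1, -0.0]
gripper_width: 60.0
grip_force: 0.0
```

```bash
python3 - <<'E'
from h import *
from bench import bot
import cv2
w=bot.capture("wrist")
g=cv2.cvtColor(w["color"],cv2.COLOR_RGB2HSV)
m=cv2.inRange(g,(45,30,90),(90,140,255));n,l,s,c=cv2.connectedComponentsWithStats(m)
o=bot.get_obs()
for i in range(1,n):
    if s[i,4]>300: print(s[i],c[i],onz(w,*c[i],15),plan(o,onz(w,*c[i],15)))
print(o["position"],o["joints"].round(2),plan(o,[428.4,-87.8,13],[.857,.515,0]))
E
```

```text
[233 174  37  34 992] [251.29637097 190.33266129] [427.92112903 -87.50930013  15.        ] (array([-2.1, -2.9, 97.7]), 0)
[428.95173357 -84.01281762 112.65114599] [-0.39  0.02  1.97 -0.    1.14 -0.93] (array([-2.6, -2.7, 99.7]), np.float64(-0.001))
```

>>> jog_arm(increments=[[[-2,-3,40],0,60],[[-2,-3,70],0,60],[[-2,-3,90],0,60],[[-2,-3,97],0,60],[[-2,-3,97],0,60],[[-2,-3,97],0,30],[[-2,-3,97],0,30],[[-2,-3,97],0,30],[[-2,-3,97],0,30],[[-2,-3,97],0,30]], grip_force=8)

```text
t: 8.2
position: [426.6, -86.5, 14.8]
ee_rot: [1.545, 2.731, 0.001]
ft_force: [0.6, -0.2, 4.6]
gripper_width: 36.9
grip_force: 8.0
```

>>> jog_arm(increments=[[[0,0,-40],0,30],[[0,0,-75],0,30],[[-40,0,-110],0,30],[[-80,0,-140],0,30],[[-115,0,-160],0,30],[[-180,0,-185],0,30],[[-180,0,-185],0,30],[[-180,0,-185],0,30]])

```text
t: 8.87
position: [522.2, -246.7, 203.1]
ee_rot: [1.546, 2.722, -0.004]
ft_force: [0.9, -0.3, 0.8]
gripper_width: 36.7
grip_force: 8.0
```

```bash
python3 - <<'E'
from h import *
from bench import bot
import cv2
w=bot.capture("wrist");o=bot.get_obs()
g=cv2.cvtColor(w["color"],cv2.COLOR_RGB2HSV)
m=cv2.inRange(g,(45,30,60),(90,160,255));n,l,s,c=cv2.connectedComponentsWithStats(m)
for i in range(1,n):
    if s[i,4]>300: print(s[i],c[i],plan(o,onz(w,*c[i],o["position"][2]-1)))
print(o["position"],plan(o,[548.6,-302.5,113.9],[.857,.515,0]))
E
```

```text
[ 227  208   55   48 2068] [253.88201161 231.05512573] (array([-5., -0.,  1.]), 0)
[ 520.54963993 -244.32235322  201.40449583] (array([-63.8,  -6. ,  87.9]), np.float64(-0.003))
```

>>> jog_arm(increments=[[[-20,0,0],0,30],[[-20,0,0],0,30],[[-20,0,0],0,30]])

```text
t: 9.17
position: [527.1, -256.1, 197.3]
ee_rot: [-1.546, -2.732, -0.001]
ft_force: [0.5, -0.0, -0.4]
gripper_width: 36.9
grip_force: 8.0
```

```bash
python3 - <<'E'
from h import *
from bench import bot
import cv2
now=bot.capture("wrist");o=bot.get_obs()
for w in(load("pics/w2.npz"),load("pics/w3.npz"),load("pics/w4.npz"),now):
    g=cv2.cvtColor(w["color"],cv2.COLOR_RGB2HSV)
    m=cv2.inRange(g,(45,30,60),(90,160,255));n,l,s,c=cv2.connectedComponentsWithStats(m)
    i=1+s[1:,4].argmax();print(s[i],c[i], (-w["R"].T@w["t"]).round(1))
print(o["position"],o["ee_rot"],plan(o,onz(now,*c[i],o["position"][2])),plan(o,-now["R"].T@now["t"]))
w=load("pics/w3.npz");P=dict(position=np.array([567.97,-316.7,230.7]),ee_rot=o["ee_rot"]);print(plan(P,-w["R"].T@w["t"]))
E
```

```text
[ 227  199   55   49 2076] [253.73506744 222.96579961] [ 490.2 -188.7  402.3]
[ 227  199   55   49 2076] [253.74518304 222.93304432] [ 529.5 -253.6  401.9]
[ 227  199   55   49 2079] [253.72101972 222.90716691] [ 513.  -243.4  324.2]
[ 227  208   55   48 2070] [253.89613527 231.00483092] [ 488.5 -192.2  369. ]
[ 526.94087132 -255.64405484  197.34672521] [-1.54500968e+00 -2.73193871e+00 -1.08190116e-03] (array([-1.3, -0.3, -0. ]), 0) (array([  74.7,   -0.4, -171.4]), 0)
(array([  74.4,   -0.6, -170.9]), 0)
```

>>> jog_arm(increments=[[[-40,-5,20],0,30],[[-50,-6,40],0,30],[[-50,-6,50],0,30],[[-50,-6,50],0,30],[[-50,-6,50],0,30]])

```text
t: 9.63
position: [547.5, -301.1, 147.4]
ee_rot: [-1.544, -2.732, -0.001]
ft_force: [0.0, 0.5, 0.4]
gripper_width: 36.6
grip_force: 8.0
```

```bash
python3 - <<'E'
from h import *
from bench import bot
o=bot.get_obs();print(o["position"],plan(o,[548.6,-302.5,113.9],[.857,.515,0]))
E
```

```text
[ 547.48841363 -301.06236387  147.35584018] (array([-1.9,  0.2, 33.4]), np.float64(0.001))
```

>>> jog_arm(increments=[[[0,0,6],0,30],[[0,0,10],0,30],[[0,0,14],0,30],[[0,0,17],0,30],[[0,0,18],0,30],[[0,0,18],0,30]], grip_force=6)

```text
t: 10.13
position: [548.8, -302.3, 130.5]
ee_rot: [-1.546, -2.734, -0.002]
ft_force: [-0.6, 3.7, 2.6]
gripper_width: 37.2
grip_force: 6.0
```

```bash
python3 - <<'E'
from h import *
from bench import bot
import cv2
w=bot.capture("wrist");o=bot.get_obs()
for w in(load("pics/w5.npz"),w):
    g=cv2.cvtColor(w["color"],cv2.COLOR_RGB2HSV)
    m=cv2.inRange(g,(45,30,60),(90,160,255));n,l,s,c=cv2.connectedComponentsWithStats(m)
    i=1+s[1:,4].argmax();print(s[i],c[i])
print(o["position"],plan(o,[548.6,-302.5,113.9],[.857,.515,0]))
E
```

```text
[ 226  202   56   46 1978] [253.61223458 224.85237614]
[ 226  205   56   56 2438] [253.84536505 232.13658737]
[ 548.74517354 -302.45449103  130.60386432] (array([ 0. , -0.2, 16.7]), np.float64(0.0))
```

>>> jog_arm(increments=[[[3,0,1],0,30],[[5,0,1],0,30],[[5,0,1],0,30],[[5,0,1],0,46],[[5,0,1],0,46],[[5,0,1],0,46]])

```text
t: 10.68
position: [546.1, -299.3, 129.4]
ee_rot: [1.547, 2.734, -0.001]
ft_force: [0.1, -0.1, 0.5]
gripper_width: 45.7
grip_force: 0.0
```

>>> jog_arm(increments=[[[0,0,-30],0,50],[[0,0,-65],0,50],[[0,0,-65],0,50],[[-30,0,-70],0,50],[[-60,0,-70],0,50],[[-60,0,-70],0,50],[[-60,0,-70],0,50]])

```text
t: 11.27
position: [577.1, -351.4, 198.8]
ee_rot: [-1.549, -2.733, -0.0]
ft_force: [-0.7, 0.5, -0.1]
gripper_width: 50.0
grip_force: 0.0
```

```bash
python3 - <<'E'
from h import *
from bench import bot
import cv2
w=bot.capture("wrist");o=bot.get_obs();np.savez("pics/w7.npz",**w)
p=[570.88,-341.58,np.radians(120.6)]
for w in(load("pics/w6.npz"),w):
    g=cv2.cvtColor(w["color"],cv2.COLOR_RGB2HSV)
    m=cv2.inRange(g,(45,30,60),(90,160,255));n,l,s,c=cv2.connectedComponentsWithStats(m)
    i=1+s[1:,4].argmax();print(s[i],c[i],[proj(w,tw(p,(0,0,z))).round(1).tolist() for z in(85,100,115)])
    q=cv2.findContours((l==i).astype(np.uint8),0,1)[0][0];print(cv2.fitEllipse(q))
    print([(proj(w,tw(p,(16.5,0,z)))-proj(w,tw(p,(-16.5,0,z)))).round(1).tolist() for z in(85,100)])
print(o["position"])
E
```

```text
[ 236  101   41   34 1097] [255.81494986 117.77119417] [[254.4, 116.8], [254.5, 107.9], [254.6, 97.9]]
((255.80136108398438, 117.74913024902344), (33.11775588989258, 40.3055534362793), 89.9875717163086)
[[-0.1, 35.5], [-0.1, 37.3]]
[ 232  107   43   32 1054] [253.24762808 123.08823529] [[254.0, 128.9], [254.0, 120.9], [254.1, 111.7]]
((253.2411651611328, 123.02425384521484), (30.672618865966797, 41.977020263671875), 96.33180236816406)
[[-0.2, 35.3], [-0.2, 37.2]]
[ 576.78897473 -350.4234974   198.81851551]
```

The second tealight's face shows at (253,123), about where a stacked one should be; it is slightly tilted, which the pusher will seat. Next the pusher.

>>> jog_arm(increments=[[[0,0,-40],0,70],[[644,155,-65],0,70],[[644,155,-65],0,70],[[644,155,-65],0,70],[[644,155,-65],0,70],[[644,155,-65],0,70],[[644,155,-65],0,70],[[644,155,-65],0,70],[[644,155,-65],0,70],[[644,155,-65],0,70],[[644,155,-65],0,70],[[644,155,-65],0,70],[[644,155,-65],0,70],[[644,155,-65],0,70],[[644,155,-65],0,70],[[644,155,-65],0,70],[[644,155,-65],0,70],[[644,155,-65],0,70],[[644,155,-65],0,70],[[644,155,-65],0,70]])

```text
t: 12.98
position: [377.4, 281.1, 264.2]
ee_rot: [1.545, 2.735, -0.001]
ft_force: [-0.7, -0.1, -0.5]
gripper_width: 70.1
grip_force: 0.0
```

```bash
python3 - <<'E'
from h import *
from bench import bot
import cv2
w=bot.capture("wrist");o=bot.get_obs();np.savez("pics/w8.npz",**w)
cv2.imwrite("pics/w8.png",cv2.resize(w["color"][90:290,130:390,::-1],(780,600),interpolation=cv2.INTER_CUBIC))
print(o["position"],o["joints"].round(2))
g=cv2.cvtColor(w["color"],cv2.COLOR_RGB2HSV);u,v=proj(w,[378,284,172]).astype(int);print(u,v,g[v-16:v+17:8,u-16:u+17:8].tolist())
E
```

```text
[377.89213025 280.55658518 264.2394281 ] [ 0.45 -0.06  1.72 -0.    1.48 -0.09]
256 186 [[[0, 7, 213], [16, 119, 94], [17, 118, 93], [16, 122, 88], [168, 9, 137]], [[11, 169, 143], [28, 54, 246], [29, 54, 246], [28, 55, 246], [11, 168, 129]], [[10, 174, 132], [24, 76, 245], [28, 56, 246], [29, 54, 246], [10, 171, 137]], [[10, 169, 142], [16, 113, 185], [16, 116, 169], [16, 113, 188], [11, 167, 147]], [[11, 168, 138], [11, 171, 140], [12, 164, 230], [11, 166, 146], [10, 166, 141]]]
```

View pics/w8.png

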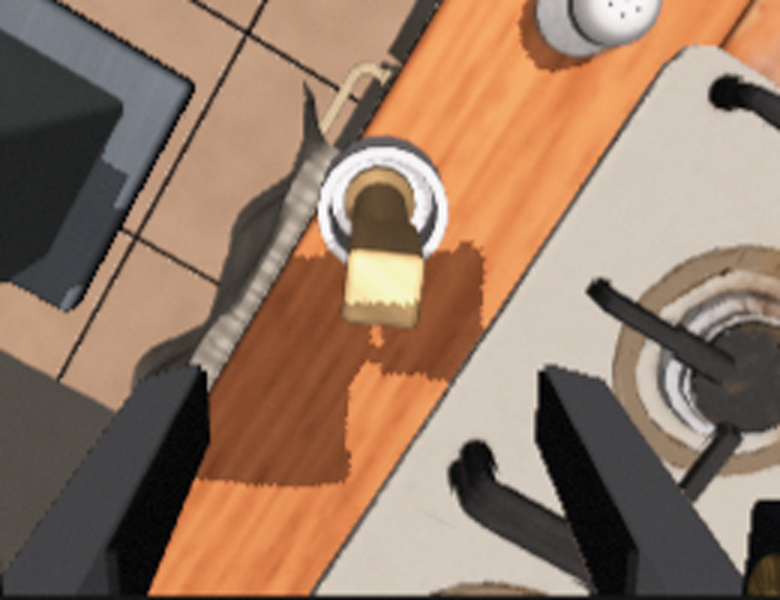

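Wrist crop: the handle's top face is a square with corners about (348,250), (423,253), (419,328), (342,322), nearly aligned with the jaws. The cup rim is centred at about (383,203).

```bash
python3 - <<'E'
from h import *
from bench import bot
w=load("pics/w8.npz");o=bot.get_obs()
f=lambda u,v,z:onz(w,130+u/3-.33,90+v/3-.33,z)
C=np.array([f(*q,172) for q in((348,250),(423,253),(419,328),(342,322))]);print(C.round(1),C.mean(0),np.linalg.norm(C-np.roll(C,1,0),axis=1))
e1=C[1]-C[0]+C[2]-C[3];e2=C[3]-C[0]+C[2]-C[1]
print(np.degrees([np.arctan2(e1[1],e1[0]),np.arctan2(e2[1],e2[0])]))
print("cup",f(383,203,45))
e1/=np.linalg.norm(e1);print(plan(o,C.mean(0),e1))
E
```

```text
[[363.3 289.8 172. ]
 [383.1 300.6 172. ]
 [394.5 279.9 172. ]
 [373.3 269.3 172. ]] [378.53361506 284.8959809  172.        ] [22.74056028 22.55648244 23.67582424 23.73122833]
[ 27.49706583 -62.52862761]
cup [377.68161196 289.09590797  45.        ]
(array([ 3.4,  2.8, 92.2]), np.float64(0.061))
```

>>> jog_arm(increments=[[[3.5,3,0],0.061,70],[[3.5,3,40],0.061,70],[[3.5,3,80],0.061,70],[[3.5,3,110],0.061,60],[[3.5,3,130],0.061,60],[[3.5,3,135],0.061,60],[[3.5,3,135],0.061,20],[[3.5,3,135],0.061,20],[[3.5,3,135],0.061,20],[[3.5,3,135],0.061,20],[[3.5,3,135],0.061,20],[[3.5,3,135],0.061,20],[[3.5,3,135],0.061,20]], grip_force=20)

```text
t: 14.12
position: [379.6, 286.4, 130.6]
ee_rot: [1.629, 2.685, 0.002]
ft_force: [0.1, 0.3, 3.6]
gripper_width: 23.6
grip_force: 19.9
```

>>> jog_arm(increments=[[[0,0,-3],0,20],[[8,0,-4],0,20],[[16,0,-4],0,20],[[25,0,-4],0,20],[[32,0,-4],0,20],[[38,0,-3],0,20],[[44,0,-1],0,20],[[50,0,0],0,20],[[56,0,3],0,20],[[61,0,6],0,20],[[61,0,6],0,20]], grip_force=12)

```text
t: 15.03
position: [349.9, 340.9, 122.6]
ee_rot: [-1.628, -2.685, 0.001]
ft_force: [1.2, -0.7, -1.9]
gripper_width: 23.9
grip_force: 12.0
```

```bash
python3 - <<'E'
from h import *
from bench import bot
import cv2
print({k:np.round(v,2) for k,v in bot.get_obs().items()})
for n in("top","side"):
    c=bot.capture(n);np.savez(f"pics/{n}1.npz",**c)
    # handle top: bright yellow
    g=cv2.cvtColor(c["color"],cv2.COLOR_RGB2HSV);m=cv2.inRange(g,(20,45,200),(35,160,255));k,l,s,q=cv2.connectedComponentsWithStats(m)
    for i in range(1,k):
        if s[i,4]>15: print(n,s[i],q[i].round(1))
E
```

```text
{'t': np.float64(15.03), 'joints': array([0.59, 0.12, 1.84, 0.  , 1.18, 0.11]), 'joint_velocities': array([-0.01, -0.  ,  0.  ,  0.01,  0.01, -0.01]), 'tau': array([  0.39, -31.11, -25.86,   0.19,   0.  ,   0.08]), 'position': array([349.9 , 340.88, 122.63]), 'ee_rot': array([-1.63, -2.69,  0.  ]), 'ft_force': array([ 1.23, -0.75, -1.93]), 'ft_torque': array([-0.06, -0.05,  0.05]), 'grip_force': np.float64(12.0), 'gripper_width': np.float64(23.89)}
top [400 286   7   7  34] [403.2 289.1]
```

>>> jog_arm(increments=[[[0,0,-20],0,20],[[0,0,-50],0,20],[[0,0,-85],0,20],[[0,0,-120],0,20],[[0,0,-146],0,20],[[0,0,-146],0,20],[[0,0,-146],0,20]], grip_force=20)

```text
t: 15.72
position: [351.6, 340.8, 270.9]
ee_rot: [1.63, 2.685, 0.006]
ft_force: [0.0, 0.3, -0.9]
gripper_width: 24.2
grip_force: 20.0
```

```bash
python3 - <<'E'
from h import *
from bench import bot
import cv2
o=bot.get_obs();print(o["position"],o["ft_force"],plan(o,[499.5,-220.8,268],[.857,.515,0]))
c=bot.capture("side");np.savez("pics/side2.npz",**c)
R=Rn.from_rotvec(o["ee_rot"]).as_matrix();G=o["position"]+[0,0,11];l=R[:,0]
a=load("pics/side0.npz")["color"].astype(int);d=np.abs(c["color"].astype(int)-a).sum(2)
for th in(0,10,20,30,40):
    u=np.radians(th); ax=-l*np.sin(u)-np.array([0,0,1])*np.cos(u)
    P=[proj(c,G+ax*k) for k in(60,90,120,134,145,155)]
    print(th,[(np.round(p).astype(int).tolist(),c["color"][int(round(p[1])),int(round(p[0]))].tolist(),int(d[int(round(p[1])),int(round(p[0]))])) for p in P])
E
```

```text
[351.60248335 340.79039768 270.89449626] [ 0.01102125  0.3319854  -0.92684542] (array([-566.5, -128. ,    1.7]), np.float64(-0.061))
0 [([339, 224], [147, 141, 132], 18), ([338, 234], [146, 141, 131], 18), ([336, 243], [148, 142, 132], 21), ([335, 248], [146, 141, 130], 18), ([335, 251], [146, 141, 131], 19), ([334, 254], [147, 141, 132], 22)]
10 [([336, 221], [147, 142, 132], 18), ([334, 230], [147, 142, 132], 16), ([331, 238], [147, 142, 132], 18), ([330, 242], [148, 142, 133], 18), ([329, 245], [146, 140, 131], 17), ([328, 247], [147, 141, 131], 20)]
20 [([334, 218], [147, 141, 131], 15), ([330, 225], [148, 141, 131], 17), ([326, 232], [143, 137, 128], 54), ([325, 235], [148, 142, 133], 69), ([323, 237], [149, 143, 133], 77), ([322, 239], [149, 144, 134], 85)]
30 [([332, 214], [119, 100, 74], 111), ([327, 220], [121, 102, 75], 104), ([322, 225], [121, 101, 75], 305), ([320, 227], [137, 116, 85], 275), ([318, 229], [124, 104, 77], 1), ([317, 230], [113, 94, 69], 14)]
40 [([330, 210], [113, 95, 70], 170), ([324, 214], [115, 100, 80], 112), ([318, 217], [149, 142, 132], 21), ([316, 219], [148, 141, 131], 18), ([314, 220], [149, 141, 131], 19), ([312, 221], [171, 164, 152], 22)]
```

The pusher is tilted about 30° in the grip and free of the cup. Next I carry it to the tube.

>>> jog_arm(increments=[[[-20,-5,0],-0.02,20],[[-50,-12,0],-0.04,20],[[-85,-20,0],-0.061,20],[[-566,-128,-5],-0.061,20],[[-566,-128,-5],-0.061,20],[[-566,-128,-5],-0.061,20],[[-566,-128,-5],-0.061,20],[[-566,-128,-5],-0.061,20],[[-566,-128,-5],-0.061,20],[[-566,-128,-5],-0.061,20],[[-566,-128,-5],-0.061,20],[[-566,-128,-5],-0.061,20],[[-566,-128,-5],-0.061,20],[[-566,-128,-5],-0.061,20],[[-566,-128,-5],-0.061,20],[[-566,-128,-5],-0.061,20],[[-566,-128,-5],-0.061,20],[[-566,-128,-5],-0.061,20]])

```text
t: 17.27
position: [497.4, -219.8, 271.7]
ee_rot: [-1.545, -2.729, -0.002]
ft_force: [0.2, 0.3, -1.0]
gripper_width: 23.8
grip_force: 20.0
```

```bash
python3 - <<'E'
from h import *
from bench import bot
import cv2
o=bot.get_obs();print(o["position"],o["ft_force"],o["joints"].round(2),plan(o,[507.2,-233.7,242],[.857,.515,0]))
c=bot.capture("side");R=Rn.from_rotvec(o["ee_rot"]).as_matrix();G=o["position"]+[0,0,11];l=R[:,0]
a=load("pics/side0.npz")["color"].astype(int);d=np.abs(c["color"].astype(int)-a).sum(2)
cv2.imwrite("pics/x.png",c["color"][:,:,::-1])
for th in range(16,46,3):
    u=np.radians(th); ax=-l*np.sin(u)-np.array([0,0,1])*np.cos(u)
    P=[np.round(proj(c,G+ax*k)).astype(int) for k in(100,110,120,130,135,140,145)]
    print(th,[int(d[p[1],p[0]]) for p in P])
E
```

```text
[ 497.37936895 -219.81768458  271.7472641 ] [ 0.18450933  0.34341897 -0.98773997] [-0.58  0.1   1.54  0.    1.5  -1.12] (array([-17.1,   1.3,  29.7]), np.float64(-0.001))
16 [9, 5, 2, 12, 79, 43, 6]
19 [82, 72, 115, 4, 19, 92, 108]
22 [70, 122, 143, 133, 17, 4, 16]
25 [154, 157, 124, 165, 165, 172, 75]
28 [144, 154, 128, 122, 141, 159, 169]
31 [139, 144, 148, 106, 115, 115, 138]
34 [130, 135, 138, 134, 88, 89, 123]
37 [128, 107, 140, 98, 72, 72, 82]
40 [45, 60, 29, 9, 10, 12, 12]
43 [7, 7, 11, 11, 11, 11, 11]
```

>>> jog_arm(increments=[[[-6,1,10],0,20],[[-12,1,21],0,20],[[-17,1,30],0,20],[[-17,1,30],0,20],[[-17,1,30],0,20]], grip_force=30)

```text
t: 17.73
position: [507.7, -234.5, 242.8]
ee_rot: [-1.545, -2.732, -0.0]
ft_force: [0.7, -0.2, -1.9]
gripper_width: 23.8
grip_force: 30.0
```

```bash
python3 - <<'E'
from h import *
from bench import bot
o=bot.get_obs();print(plan(o,[507.2,-233.7,242],[.857,.515,0]))
E
```

```text
(array([ 0.9, -0. ,  0.8]), np.float64(0.0))
```

>>> jog_arm(increments=[[[-3,0,5],0,20],[[-6,0,10],0,20],[[-8,0,14],0,20],[[-8,0,14],0,20]])

```text
t: 18.07
position: [512.3, -242.1, 229.9]
ee_rot: [-1.547, -2.734, 0.0]
ft_force: [-0.2, 0.4, -1.5]
gripper_width: 23.7
grip_force: 30.0
```

>>> jog_arm(increments=[[[-2.5,0,4.3],0,20],[[-5,0,8.7],0,20],[[-7.5,0,13],0,20],[[-7.5,0,13],0,20]], grip_force=40)

```text
t: 18.4
position: [516.0, -248.5, 216.2]
ee_rot: [-1.547, -2.733, -0.0]
ft_force: [-1.3, 0.8, -0.3]
gripper_width: 23.6
grip_force: 40.0
```

>>> jog_arm(increments=[[[-2.5,0,4.3],0,20],[[-5,0,8.7],0,20],[[-7.5,0,13],0,20],[[-7.5,0,13],0,20]])

```text
t: 18.73
position: [520.0, -255.0, 203.1]
ee_rot: [-1.547, -2.733, 0.0]
ft_force: [0.1, 1.2, -0.5]
gripper_width: 23.9
grip_force: 40.0
```

>>> jog_arm(increments=[[[-2,0,3.5],0,20],[[-4,0,7],0,20]])

```text
t: 18.9
position: [522.1, -258.2, 197.3]
ee_rot: [-1.547, -2.734, -0.0]
ft_force: [-2.8, 2.1, 1.3]
gripper_width: 24.2
grip_force: 40.0
```

```bash
python3 - <<'E'
from h import *
from bench import bot
import cv2
o=bot.get_obs();print(o["ft_force"],o["ft_torque"])
w=bot.capture("wrist")
c=bot.capture("side");R=Rn.from_rotvec(o["ee_rot"]).as_matrix();G=o["position"]+[0,0,11];l=R[:,0]
a=load("pics/side0.npz")["color"].astype(int);d=np.abs(c["color"].astype(int)-a).sum(2)
for k in(40,60,80,100,120,135):
    row=[]
    for th in range(14,50,3):
        u=np.radians(th); p=np.round(proj(c,G-l*np.sin(u)*k-np.array([0,0,1])*np.cos(u)*k)).astype(int);row.append(int(d[p[1],p[0]]))
    print(k,row)
p=[570.88,-341.58,np.radians(120.8)]
cv=load("pics/side0.npz")
for z in(15,30,45,60,75):
    print(z,[(c["color"][int(q[1]+.5),int(q[0]+.5)].tolist(),cv["color"][int(q[1]+.5),int(q[0]+.5)].tolist()) for q in(proj(c,tw(p,(0,0,z))),)])
E
```

```text
[-2.82907424  2.1027044   1.30902088] [ 0.41548371  0.61456278 -0.06125979]
40 [19, 98, 98, 150, 150, 143, 123, 123, 138, 134, 129, 129]
60 [14, 62, 62, 96, 141, 141, 118, 118, 126, 134, 135, 135]
80 [63, 63, 41, 41, 225, 260, 137, 132, 141, 136, 117, 58]
100 [10, 11, 9, 9, 81, 123, 115, 127, 135, 108, 8, 13]
120 [9, 10, 9, 11, 11, 7, 46, 34, 65, 13, 17, 12]
135 [9, 10, 9, 14, 11, 13, 37, 50, 54, 15, 17, 14]
15 [([114, 111, 111], [110, 106, 106])]
30 [([114, 111, 111], [111, 107, 107])]
45 [([113, 110, 109], [110, 106, 105])]
60 [([113, 109, 109], [109, 105, 104])]
75 [([112, 108, 107], [109, 104, 103])]
```

The force along the tube is about 3.5 N while moving, which matches the brake, so the stack is going down.

>>> jog_arm(increments=[[[-1.5,0,3],0,20],[[-3.5,0,6],0,20],[[-5.5,0,9.5],0,20],[[-7.5,0,13],0,20]], grip_force=50)

```text
t: 19.33
position: [526.0, -264.7, 184.1]
ee_rot: [-1.547, -2.734, -0.0]
ft_force: [-2.2, 2.5, 1.2]
gripper_width: 23.8
grip_force: 50.0
```

>>> jog_arm(increments=[[[-1.2,0,2],0,20],[[-2.2,0,3.8],0,20],[[-3,0,5.2],0,20]])

```text
t: 19.58
position: [527.4, -266.7, 180.1]
ee_rot: [-1.546, -2.733, -0.001]
ft_force: [-5.6, 6.7, 13.4]
gripper_width: 24.3
grip_force: 50.0
```

>>> jog_arm(increments=[[[0,0,0],0,20],[[0,0,0],0,20],[[0,0,0],0,20],[[0,0,0],0,20],[[0,0,0],0,20],[[0,0,0],0,20]])

```text
t: 20.08
position: [527.4, -266.6, 180.3]
ee_rot: [-1.546, -2.733, -0.001]
ft_force: [-5.0, 5.6, 6.7]
gripper_width: 23.7
grip_force: 50.0
```

>>> jog_arm(increments=[[[-0.4,0,0.7],0,20],[[-0.4,0,0.7],0,20],[[-0.4,0,0.7],0,20],[[-0.4,0,0.7],0,20],[[-0.4,0,0.7],0,20],[[-0.4,0,0.7],0,20]], grip_force=60)

```text
t: 20.58
position: [527.5, -266.7, 180.2]
ee_rot: [-1.546, -2.733, -0.001]
ft_force: [-6.3, 6.7, 9.8]
gripper_width: 23.4
grip_force: 60.0
```

Dead stop at about 14 N along the tube with the foot near z≈41 (expected 40), held for about 1 s. Withdrawing along the axis.

>>> jog_arm(increments=[[[5,0,-8.7],0,20],[[15,0,-26],0,20],[[27,0,-47],0,20],[[40,0,-69],0,20],[[52,0,-90],0,20],[[58,0,-100],0,20],[[58,0,-120],0,20],[[58,0,-120],0,20],[[58,0,-120],0,20]], grip_force=30)

```text
t: 21.33
position: [498.9, -218.6, 299.3]
ee_rot: [1.545, 2.731, -0.001]
ft_force: [-0.1, -0.2, -1.3]
gripper_width: 24.0
grip_force: 30.0
```

```bash
python3 - <<'E'
from h import *
from bench import bot
import cv2
o=bot.get_obs();print(o["position"],o["ft_force"],plan(o,[349.9,340.9,271]))
c=bot.capture("side");R=Rn.from_rotvec(o["ee_rot"]).as_matrix();G=o["position"]+[0,0,11];l=R[:,0]
a=load("pics/side0.npz")["color"].astype(int);d=np.abs(c["color"].astype(int)-a).sum(2)
for k in(80,100,120,130,140,150):
    row=[]
    for th in range(14,50,3):
        u=np.radians(th); p=np.round(proj(c,G-l*np.sin(u)*k-np.array([0,0,1])*np.cos(u)*k)).astype(int);row.append(int(d[p[1],p[0]]))
    print(k,row)
w=bot.capture("wrist");np.savez("pics/w9.npz",**w)
g=cv2.cvtColor(w["color"],cv2.COLOR_RGB2HSV)
m=cv2.inRange(g,(45,20,30),(90,160,255));n,lb,s,q=cv2.connectedComponentsWithStats(m)
for i in range(1,n):
    if s[i,4]>60: print(s[i],q[i].round(1))
p=[570.88,-341.58,np.radians(120.8)]
print([proj(w,tw(p,(0,0,z))).round(1).tolist() for z in(40,100)])
E
```

```text
[ 498.93530562 -218.61879418  299.34088493] [-0.10657257 -0.1547089  -1.30383199] (array([556.5, 160.4,  26.6]), 0)
80 [7, 16, 37, 64, 52, 81, 56, 51, 57, 69, 64, 27]
100 [7, 29, 25, 57, 62, 77, 81, 58, 75, 37, 26, 4]
120 [12, 12, 63, 134, 90, 79, 48, 58, 44, 4, 6, 5]
130 [9, 9, 6, 152, 115, 96, 95, 64, 68, 4, 4, 4]
140 [9, 10, 9, 1, 160, 142, 119, 120, 75, 10, 5, 12]
150 [11, 9, 9, 9, 2, 142, 162, 164, 46, 31, 9, 11]
[[253.2, 244.7], [253.2, 241.7]]
```

>>> jog_arm(increments=[[[20,5,0],0,20],[[50,14,0],0,20],[[85,24,0],0,20],[[559,157,0],0,20],[[559,157,0],0,20],[[559,157,0],0,20],[[559,157,0],0,20],[[559,157,0],0,20],[[559,157,0],0,20],[[559,157,0],0,20],[[559,157,0],0,20],[[559,157,0],0,20],[[559,157,0],0,20],[[559,157,0],0,20],[[559,157,0],0,20],[[559,157,40],0,20],[[559,157,80],0,20],[[559,157,99],0,20],[[559,157,99],0,20],[[559,157,99],0,20]], grip_force=25)

```text
t: 23.1
position: [343.5, 341.3, 197.2]
ee_rot: [-1.546, -2.732, 0.007]
ft_force: [0.2, -0.2, -0.8]
gripper_width: 24.0
grip_force: 25.0
```

```bash
python3 - <<'E'
from h import *
from bench import bot
import cv2
o=bot.get_obs();print(o["position"],o["ft_force"],plan(o,[345.7,341.7,169]))
R=Rn.from_rotvec(o["ee_rot"]).as_matrix();G=o["position"]+[0,0,11];l=R[:,0]
for n in("side","top"):
    c=bot.capture(n);np.savez(f"pics/{n}9.npz",**c)
    for k in(70,90,110,130):
        row=[]
        for th in range(14,50,3):
            u=np.radians(th); p=np.round(proj(c,G-l*np.sin(u)*k-np.array([0,0,1])*np.cos(u)*k)).astype(int);row.append(c["color"][p[1],p[0]].tolist())
        print(n,k,row)
# cup centre from top image: white low-saturation pixels near the cup
g=cv2.cvtColor(load("pics/top9.npz")["color"],cv2.COLOR_RGB2HSV);m=cv2.inRange(g[225:275,150:215],(0,0,120),(180,45,255));print(["".join(".#"[v>0] for v in r) for r in m[8:42]].__str__().replace("', '","\n"))
E
```

```text
[343.46002535 341.28501929 197.24616541] [ 0.22266849 -0.17031212 -0.7821426 ] (array([-0.8,  2.3, 28.2]), 0)
side 70 [[146, 140, 131], [146, 140, 130], [147, 141, 131], [128, 119, 106], [119, 100, 73], [121, 101, 75], [119, 100, 73], [116, 97, 71], [114, 96, 71], [112, 94, 69], [102, 89, 73], [132, 124, 114]]
side 90 [[147, 142, 131], [146, 141, 130], [146, 140, 130], [144, 137, 126], [121, 101, 74], [121, 102, 75], [117, 98, 71], [115, 96, 71], [113, 95, 69], [131, 123, 113], [149, 142, 133], [148, 142, 132]]
side 110 [[147, 141, 132], [148, 141, 132], [143, 136, 125], [124, 105, 78], [121, 102, 75], [121, 101, 75], [118, 99, 72], [115, 96, 70], [130, 124, 114], [150, 144, 134], [150, 143, 134], [150, 142, 133]]
side 130 [[147, 141, 131], [147, 142, 132], [148, 141, 131], [120, 101, 75], [134, 114, 83], [137, 116, 85], [132, 112, 82], [180, 155, 115], [177, 128, 93], [181, 122, 74], [209, 147, 90], [213, 152, 95]]
top 70 [[85, 69, 53], [93, 76, 58
[... 200 characters left out ...]
], [106, 86, 65], [109, 89, 67], [109, 88, 67], [109, 89, 67], [109, 88, 67], [108, 87, 66], [105, 85, 64], [105, 85, 63], [102, 83, 63]]
top 110 [[101, 81, 62], [104, 84, 63], [109, 88, 67], [110, 89, 66], [111, 89, 67], [112, 90, 69], [110, 89, 67], [108, 88, 66], [118, 95, 72], [140, 113, 84], [131, 106, 79], [118, 96, 73]]
top 130 [[103, 83, 63], [106, 86, 65], [108, 88, 65], [110, 89, 67], [116, 95, 71], [135, 110, 80], [146, 118, 87], [129, 104, 78], [112, 91, 70], [139, 129, 126], [181, 172, 170], [222, 217, 218]]Traceback (most recent call last):
  File "<stdin>", line 14, in <module>
  File "<stdin>", line 14, in <genexpr>
TypeError: string indices must be integers, not 'numpy.bool'
```

>>> jog_arm(increments=[[[-2,2,10],0,20],[[-2,2,28],0,20],[[-2,2,40],0,20],[[-2,2,52],0,20],[[-2,2,52],0,20]], grip_force=20)

```text
t: 23.62
position: [347.0, 340.6, 146.1]
ee_rot: [-1.548, -2.733, 0.003]
ft_force: [-1.0, 0.2, -1.5]
gripper_width: 23.9
grip_force: 20.0
```

>>> jog_arm(increments=[[[-6,0,4],0,20],[[-12,0,6],0,20],[[-18,0,7],0,20],[[-24,0,8],0,20],[[-30,0,9],0,20],[[-36,0,9],0,20]], grip_force=12)

```text
t: 24.12
position: [366.3, 310.2, 138.8]
ee_rot: [-1.547, -2.734, -0.001]
ft_force: [-0.8, 0.9, -0.4]
gripper_width: 24.2
grip_force: 12.0
```

>>> jog_arm(increments=[[[-6,0,1],0,20],[[-12,0,1],0,20],[[-18,0,2],0,20],[[-24,0,2],0,20],[[-30,0,2],0,20],[[-33,0,2],0,20],[[-33,0,2],0,20]])

```text
t: 24.7
position: [383.4, 281.5, 136.5]
ee_rot: [1.548, 2.733, -0.001]
ft_force: [-0.5, -0.1, -2.3]
gripper_width: 24.0
grip_force: 12.0
```

```bash
cat > tilt.py <<'E'
from h import *
from bench import bot
import sys
o=bot.get_obs();print(o["position"],o["ft_force"])
R=Rn.from_rotvec(o["ee_rot"]).as_matrix();G=o["position"]+[0,0,11];l=R[:,0]
for n in("side",):
    c=bot.capture(n);np.savez("pics/t.npz",**c)
    for k in range(35,105,10):
        # wood-coloured horizontal run of pixels around the vertical prediction
        u,v=proj(c,G-np.array([0,0,1.])*k);v=int(round(v));r=c["color"][v,int(u)-25:int(u)+25].astype(int)
        print(k,round(float(u),1),v,"".join("#" if p[0]-p[2]>30 and p[0]<190 and abs(p[0]-p[1])<45 else "." for p in r))
E
python3 tilt.py
```

```text
[383.35884314 281.48547765 136.46723144] [-0.50961069 -0.14883349 -2.27993128]
35 317.7 243 ....................##########....................
45 317.3 246 ....................##########....................
55 317.0 249 ....................###########...................
65 316.6 252 ...#................##########....................
75 316.3 255 ......#.............##########....................
85 316.0 257 ...................#..########....................
95 315.6 260 ................#.....########....................
```

>>> jog_arm(increments=[[[1,0,2],0,20],[[2,0,4],0,20],[[2,0,5],0,20],[[2,0,6],0,20],[[2,0,7],0,20],[[2,0,7],0,20]], grip_force=7)

```text
t: 25.25
position: [382.1, 284.2, 130.6]
ee_rot: [1.546, 2.734, -0.0]
ft_force: [-1.1, -2.0, 5.1]
gripper_width: 24.0
grip_force: 7.0
```

```bash
python3 tilt.py
```

```text
[382.10080573 284.15473591 130.56401114] [-1.07850204 -2.02437528  5.06614741]
35 318.1 246 ....................##########....................
45 317.7 248 ....................##########....................
55 317.4 251 ....................##########....................
65 317.0 254 ....................##########....................
75 316.7 257 ..................#...########....................
85 316.4 260 ...............#.....#########....................
95 316.0 263 ..............#......########.....................
```

Contact with the cup floor, pusher upright. Release.

>>> jog_arm(increments=[[[0,0,0],0,28],[[0,0,0],0,34],[[0,0,0],0,60],[[0,0,0],0,60],[[0,0,0],0,60],[[0,0,-20],0,60],[[0,0,-60],0,60],[[0,0,-100],0,60],[[0,0,-140],0,60],[[0,0,-140],0,60],[[0,0,-140],0,60]])

```text
t: 26.22
position: [383.7, 285.0, 272.8]
ee_rot: [1.545, 2.731, 0.009]
ft_force: [-0.4, -0.6, 0.0]
gripper_width: 60.2
grip_force: 0.0
```

```bash
python3 - <<'E'
from h import *
from bench import bot
import cv2
w=bot.capture("wrist");o=bot.get_obs();print(o["position"]);np.savez("pics/w10.npz",**w)
m=cv2.inRange(cv2.cvtColor(w["color"],cv2.COLOR_RGB2HSV),(22,35,150),(35,120,255));n,l,s,c=cv2.connectedComponentsWithStats(m)
for i in range(1,n):
    if s[i,4]>100:print(s[i],c[i],onz(w,*c[i],172))
print(proj(w,[382,284.5,172]),plan(o,[577,-351,220]))
E
```

```text
[382.2535833  284.2333659  270.18974188]
[239 177  23  14 280] [250.55714286 182.86785714] [379.89172161 286.46521293 172.        ]
[251.41216479 185.71249942] (array([-644.8, -160.3,   50. ]), 0)
```

The pusher stands upright with its handle top where expected. Next I check how deep the stack sits in the tube.

>>> jog_arm(increments=[[[-620,-160,0],0,60],[[-620,-160,0],0,60],[[-620,-160,0],0,60],[[-620,-160,0],0,60],[[-620,-160,0],0,60],[[-620,-160,0],0,60],[[-620,-160,0],0,60],[[-620,-160,0],0,60],[[-620,-160,0],0,60],[[-620,-160,0],0,60],[[-620,-160,0],0,60],[[-620,-160,0],0,60],[[-620,-160,0],0,60],[[-620,-160,0],0,60],[[-620,-160,0],0,60],[[-620,-160,0],0,60],[[-620,-160,0],0,60],[[-620,-160,0],0,60],[[-620,-160,0],0,60]])

```text
t: 27.85
position: [563.2, -328.2, 267.5]
ee_rot: [-1.544, -2.731, -0.002]
ft_force: [0.5, 0.7, 0.9]
gripper_width: 60.1
grip_force: 0.0
```

```bash
python3 - <<'E'
from h import *
from bench import bot
import cv2
w=bot.capture("wrist");o=bot.get_obs();np.savez("pics/w11.npz",**w);print(o["position"])
m=cv2.inRange(cv2.cvtColor(w["color"],cv2.COLOR_RGB2HSV),(45,30,40),(90,160,255));n,l,s,c=cv2.connectedComponentsWithStats(m)
p=[570.88,-341.58,np.radians(120.8)]
for i in range(1,n):
    if s[i,4]>60:
        print(s[i],c[i]);q=cv2.findContours((l==i).astype(np.uint8),0,1)[0][0];print(cv2.fitEllipse(q) if len(q)>5 else 0)
for z in(35,40,45,55,85): print(z,[proj(w,tw(p,(x,y,z))).round(1).tolist() for x,y in((0,0),(16.5,0),(-16.5,0),(0,16.5),(0,-16.5))])
print("rim",proj(w,tw(p,(20.5,0,90))),proj(w,tw(p,(-20.5,0,125))))
E
```

```text
[ 563.46717598 -327.97394149  268.24020302]
[242 152  25  13 243] [253.86419753 158.30864198]
((253.7955780029297, 158.1888885498047), (11.91049575805664, 23.592636108398438), 91.13667297363281)
35 [[253.9, 164.2], [253.9, 176.7], [254.0, 151.9], [267.0, 164.2], [240.9, 164.1]]
40 [[253.9, 162.8], [253.9, 175.5], [254.0, 150.5], [267.2, 162.9], [240.7, 162.8]]
45 [[253.9, 161.5], [253.9, 174.3], [254.0, 149.0], [267.3, 161.5], [240.5, 161.5]]
55 [[254.0, 158.7], [253.9, 171.8], [254.0, 145.9], [267.7, 158.8], [240.2, 158.7]]
85 [[254.0, 149.3], [254.0, 163.5], [254.1, 135.5], [269.0, 149.4], [239.0, 149.3]]
rim [253.96410284 165.51324863] [254.15356158 114.93000012]
```

The wax edge is at row 152, against 151.5 predicted for a stack top at z = 40, so the disc is at the bottom. Handing in.

```bash
python3 -c "
from bench import bot
print(bot.finish_job())"
```

```text
the job is handed in; nothing more can be done
None
```

I handed the job in at about 28 s: both tealights are packed wick up with the disc at the bottom (about 14 N held for roughly a second), the pusher stands upright in its cup, and I saw no contact with the jar, garlic or mill, though I didn't re-check their positions.

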